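Set a fossil carrier to the scribed line and swing the keeper over it

ROBOT

A 6-joint arm with a two-finger parallel gripper is mounted at the origin on the work surface. World frame = base frame: x ahead of the robot, y to its left, z up, the work surface at z = 0. Lengths are in mm, angles in degrees, forces in N, time in s.
With the tool pointing down it reaches from about 350 to 850 mm from the base axis. Payload 8.1 kg.
Tool frame: the origin (TCP) lies midway between the tips of the shut fingers; the grasp point (between the pads) lies 19 mm behind it; z points along the fingers, y is the line along which they close (so a half turn about z gives the same grasp; the last joint's range is limited). The gripper opens to 85 mm and grips with 20 to 120 N. Pads are 22 mm wide; open, the fingers measure 114 mm over their backs; the gripper's body (76 mm by 85 mm) begins 54 mm behind the grasp point. The pads swing forward as they close: fully open they stand 13 mm farther back than shut.
Start: joints at [-74.278, 7.471, 85.268, -0, 87.261, -4.893], TCP at [211.272, -561.578, 231.292] pointing down, gripper open.
Joint ranges: [-169.43, 169.43], [-51.17, 129.36], [1.28, 143.12], [-76.62, 256.62], [0, 156.53], [-152.29, 152.29]. Speed limits (degrees/s): [136.94, 136.94, 159.86, 180, 180, 180].

INTERFACE

Orientations are given as [roll, pitch, yaw] about the fixed x, y, z axes, in that order (R = Rz(yaw) Ry(pitch) Rx(roll)).
In Python, from bench import r gives the robot as it stands.
- The arm moves only by the tool apply_moves, never from a script. Its argument "steps" is a list of rows, each a list of 7 numbers: the opening, from -1 (shut) to 1 (fully open), then the shift along the tool's x, y, z in mm, then the turn, a rotation vector about the tool's x, y, z in units of 5 degrees (1.0 is 5 degrees). A call has exactly 8 rows; each row shifts and turns the commanded pose from where the row before left it, along the tool's axes as they then stand; what a row does not reach is not made up. A row lasts 1/10 s, in which the tool goes at most 50 mm and 8.59 degrees, less where a joint would pass 70% of its speed; a pose out of reach is approached as far as the arm can. A call is refused whole if a number of a shift passes 50 or a number of a turn 1, either way. A call with a gripper value outside its range is refused whole. The fingers move at their own pace and stop on an object; "squeeze" is the grip in N (left out, the last holds). Time passes only in rows, so rows that do not move let the fingers close, or fill a call up. It gives the time, the measured TCP pose, the force, the opening and the grip force at its end, in the units of the state.
- r.sense(): the state, without advancing time (a new reading comes with each control period).
- r.snapshot(name): name is "side" or "top" or "wrist"; returns a dict with "color" (480x640x3 uint8, blue, green, red), "depth" (480x640 float32, mm along the optical axis (not along the pixel's ray), 0 where there is no reading), "mtx" (3x3 intrinsics, pixels), "T" (4x4, takes a point from camera to world coordinates); the wrist camera has in their place "hand_eye" (4x4, takes a point from camera to tool coordinates, whose origin is the TCP and whose axes are the flange's). Camera axes: x right, y down, z forward; pixel columns grow to the right and rows downward; lengths in mm; the calibration is good to about 2 mm. A picture is of the moment at which its call begins: read the wrist's pose just before it.
- r.hand_in(): hands the job in; it is judged then, once.
The state is a dict: "time": time; "joint_pos": joint angles; "qd": joint speeds; "joint_efforts": joint torques, N m; "tool_pos": TCP position; "tcp_rot": TCP orientation; "ft_force": force on the tool from outside, world axes, zero at the start; "wrist_torque": the same for the moment, N m; "finger_gap": finger opening in mm; "grip_force": force on a finger pad.
Only numpy, scipy, OpenCV 4.12 (cv2) and the standard library are available. Lean on these libraries where they do the work, as an engineer would, in place of code of your own. Each camera call takes 0.05 s, during which the arm holds its last target. There are 200 camera calls.

TASK

On the white setting board, slide the dark metal carrier with the fossil along its lane, keeping it flat on the board, until its front edge (the end that carries the fossil) meets the black line scribed across the lane. Only then swing the steel keeper arm by its knob across the back half of the carrier, as far as it goes, without shifting the carrier off the line. Leave the other things on the bench where they are.

Things in the scene. Friction and masses are not known exactly. Their poses are not given: they have to be found in the camera images.
- board: fixed white board, 10 mm thick, spanning x -80 to 120 mm and y -270 to 130 mm from its origin (at bench level under the lane's centre line). y runs along the lane in the push direction (roughly to the robot's left), x away from the robot, z up. Lane 76 mm wide between two rails, each 6 mm wide and 8 mm above the board; open at both ends, no stop
- board_line (a point): middle of the black scribed line, on the lane floor (10 mm above the bench), at y = +50 mm on the board; axes as the board's. The line is 3 mm wide and runs square across the lane and over both rails
- carrier: loose dark steel-grey block, 70 (x) x 120 (y) x 20 mm high, with a round brown fossil 52 mm across fixed on its front half (centre 28 mm ahead of the block's centre, 14 mm above its top). Origin: centre of the underside; y points to its front, along the lane. 3 mm play each side; starts 60 to 140 mm short of the line. 0.3 to 0.65 kg; stays where it is left
- carrier_edge (a point): middle of the carrier's front end, at its underside, 60 mm ahead of the carrier's origin; axes as the carrier's
- keeper (a joint): angle of the keeper arm in rad: 0 parked, pointing back along the lane (board -y) beyond the far rail; grows clockwise seen from above; 1.57 points straight across the lane towards the robot (board -x); hard stop at 1.6. Starts at 0 to 0.35. Stiff hinge: about 1.5 N at the knob moves it, and it stays where it is left
- keeper_pivot (a point): top of the keeper's pivot, 41 mm above the bench, at x = 75 mm, y = -40 mm on the board; axes as the board's
- keeper_knob (a point): centre of the top of the keeper's upright round black knob: 18 mm diameter, 25 mm tall, top 66 mm above the bench, 70 mm from the pivot axis. The steel arm under it (20 mm wide, 33 to 41 mm above the bench) ends 9 mm beyond the knob's axis. It passes 3 mm above the carrier's block, lower than the fossil's top, and does not press on the block
- dish: bystander, to be left alone: open round glass dish, 90 mm across, 16 mm high; origin at the centre of its underside
- beaker: bystander, to be left alone: open glass beaker, 70 mm across, 85 mm high; origin at the centre of its underside
- jar: bystander, to be left alone: amber glass jar with white cap, 50 mm across, 75 mm high; origin at the centre of its underside
- tweezers: bystander, to be left alone: steel tweezers lying flat, 120 mm long, 6 mm high; origin at the centre of its underside
- loupe: bystander, to be left alone: black eye loupe standing on the board margin beyond the far rail, 38 mm across, 26 mm high; origin at the centre of its underside
- ammonite: bystander, to be left alone: loose brown fossil disc, 80 mm across, 22 mm high; origin at the centre of its underside
- vialbox: bystander, to be left alone: open cardboard box with compartments, 100 x 140 mm, 45 mm high; origin at the centre of its underside
Not all that is in view belongs to the job. What is meant by the carrier is not purple, and is the larger of those in its own colour.

How it is judged (in metres and radians):
On the way:
1. the carrier's front edge is on the line while the keeper is still off it (below 0.7 rad) (y of carrier_edge in the frame of board_line between -0.005 and 0.005 m and x of carrier_edge in the frame of board_line between -0.006 and 0.006 m and z of carrier_edge in the frame of board_line below 0.003 m and angle between the y axis of carrier and the y axis of board, either way round below 0.12 rad and value of joint keeper below 0.7 rad), for 0.3 s.
At the end, for the whole second after the job is handed in: The carrier lies flat in the lane, at rest, its front edge within 5 mm of the middle of the scribed line and in line with the lane within 7 degrees, and the keeper arm is across it (at least 1.4 rad of 1.6) (y of carrier_edge in the frame of board_line between -0.005 and 0.005 m and x of carrier_edge in the frame of board_line between -0.006 and 0.006 m and z of carrier_edge in the frame of board_line below 0.003 m and angle between the y axis of carrier and the y axis of board, either way round below 0.12 rad and value of joint keeper above 1.4 rad and linear speed of carrier below 0.01 m/s); the robot touches nothing.
It fails at once if the carrier is lifted more than 12 mm off the board (z of carrier in the frame of board above 0.022 m).
It fails at once if a bystander (dish, beaker, jar, tweezers, loupe, loose fossil or cardboard box) is shifted by more than 30 mm (distance of any of dish, beaker, jar, tweezers, loupe, ammonite, vialbox from where it was at the start of the episode above 0.03 m).
It also fails if it takes over 54 s, if anything falls off the work surface, if the arm or the gripper's body presses on something with over 40 N, if the wrist force passes 120 N, or if a joint passes its speed limit or range.

## Working session

There is one attempt and no reset: what is moved stays moved. The work goes in short steps, Python scripts to look and compute and a tool call to move; the robot and the scene stay as the last step left them, time stands still between calls to the robot, and variables do not carry over. Pictures are saved under pics/ and viewed, at most 10 in all, crops included, and the job is handed in when it is done.

Besides the shell and the picture viewer there is one more tool, called after "Request:" as name(argument=value, ...) on one line, values as JSON. apply_moves: Moves the arm, as the interface text tells. Its arguments: {"type":"object","properties":{"steps":{"type":"array"},"squeeze":{"type":"number"}},"required":["steps"]}

```bash
mkdir -p pics; ls; python3 - <<'E'
from bench import r
import cv2,pickle
for n in("top","side"):
    s=r.snapshot(n); cv2.imwrite(f"pics/{n}0.png",s["color"]); pickle.dump(s,open(f"{n}0.pkl","wb"))
    print(n,s["mtx"].round(1).tolist(),s["T"].round(3).tolist())
print(r.sense())
E
```

```text
pics
top [[600.4, 0.0, 314.7], [0.0, 600.4, 231.9], [0.0, 0.0, 1.0]] [[0.027, -0.985, 0.168, 357.029], [-1.0, -0.027, -0.002, 30.812], [0.006, -0.168, -0.986, 1317.113], [0.0, 0.0, 0.0, 1.0]]
side [[562.0, 0.0, 320.4], [0.0, 562.0, 237.5], [0.0, 0.0, 1.0]] [[-0.947, -0.195, 0.255, 290.739], [-0.32, 0.517, -0.794, 791.948], [0.023, -0.834, -0.552, 617.038], [0.0, 0.0, 0.0, 1.0]]
{'time': 0.1, 'joint_pos': array([-7.42786503e+01,  7.50951199e+00,  8.53236758e+01,  8.45362967e-04,
        8.72606263e+01, -4.89277395e+00]), 'qd': array([-0.00811808, -0.1214864 , -0.10494491,  0.05861553,  0.0398866 ,
       -0.0400385 ]), 'joint_efforts': array([ 2.58520071e-03, -5.70951533e+01, -5.01942158e+01, -9.90558351e-05,
        8.18418892e-03,  2.89699426e-05]), 'tool_pos': array([ 211.13899316, -561.09966084,  230.35645458]), 'tcp_rot': array([-1.79906600e+02, -8.84277093e-03,  2.06140754e+01]), 'ft_force': array([ 0.02205238, -0.11581151, -0.34870716]), 'wrist_torque': array([-0.06740764, -0.02032676,  0.01603431]), 'grip_force': 0.0, 'finger_gap': 85.65651750047782}
```

View pics/top0.png

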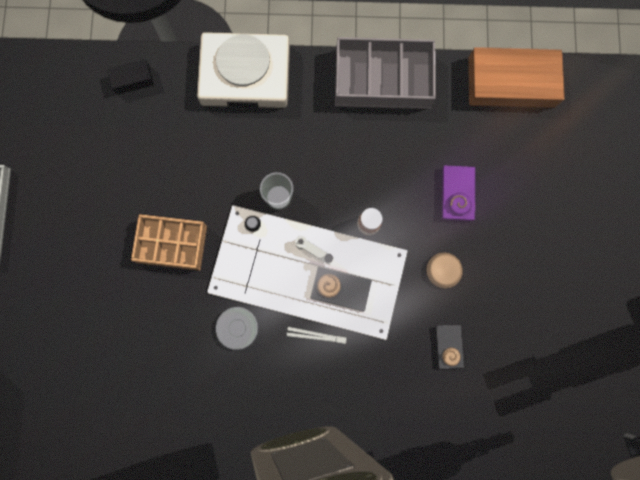

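View pics/side0.png

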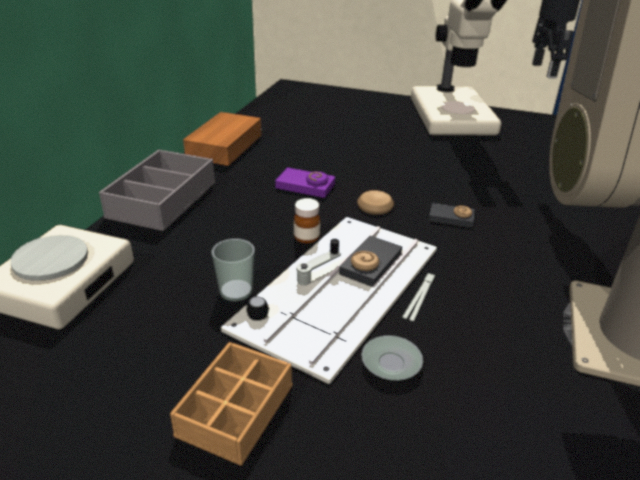

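The top view shows the board with its corners near (232,207), (408,250), (387,339) and (208,295). The line runs from (259,240) to (246,292), the carrier is at (340,290), and the keeper pivot is at (300,243) with its knob at (328,258). The side view agrees.

```bash
cat > h.py <<'E'
import numpy as np,cv2,pickle
from bench import r
def cast(s,uv,z,T=None):
    T=s["T"] if T is None else T
    uv=np.atleast_2d(np.array(uv,float)); d=np.c_[uv,np.ones(len(uv))]@np.linalg.inv(s["mtx"]).T@T[:3,:3].T
    return (T[:3,3]+d*((z-T[2,3])/d[:,2])[:,None])[:,:2]
def rigid(a,b):
    ca,cb=a.mean(0),b.mean(0);U,_,V=np.linalg.svd((a-ca).T@(b-cb)); R=V.T@np.diag([1,np.linalg.det(V.T@U.T)])@U.T
    return R,cb-R@ca
E
python3 - <<'E'
from h import *
C=np.array([[120,130],[120,-270],[-80,-270],[-80,130.]])
fits=[]
for n,g in(("top",[(232,207),(408,250),(387,339),(208,295)]),("side",[(229,328),(349,220),(437,247),(325,372)])):
    s=pickle.load(open(n+"0.pkl","rb")); im=s["color"]
    if n=="side": g=[g[0],g[1],g[2],g[3]]
    g=np.array(g,float); out=[]
    # refine each edge: sample across, find strongest gradient, fit lines
    gray=cv2.GaussianBlur(cv2.cvtColor(im,cv2.COLOR_BGR2GRAY),(0,0),1).astype(float); L=[]
    for i in range(4):
        a,b=g[i],g[(i+1)%4];t=(b-a)/np.linalg.norm(b-a);nn=np.array([-t[1],t[0]]);P=[]
        for f in np.linspace(.06,.94,60):
            k=np.arange(-6,6.1,.25);q=a+(b-a)*f+k[:,None]*nn
            v=cv2.remap(gray,q[:,0].astype('f4'),q[:,1].astype('f4'),1)[:,0]
            dv=np.gradient(v);j=np.argmax(dv)  # inside = +nn side
            if dv[j]>4:P.append(q[j])
        l=cv2.fitLine(np.array(P,'f4'),cv2.DIST_HUBER,0,.01,.01).ravel();L.append(l)
    for i in range(4):
        a,b=L[i-1],L[i];k=np.linalg.solve(np.c_[a[:2],-b[:2]],b[2:]-a[2:]);out.append(a[2:]+k[0]*a[:2])
    W=cast(s,out,10);R,t=rigid(C,W)
    print(n,np.round(out,1).tolist(),"res",np.round(C@R.T+t-W,1).tolist())
    print("origin",t.round(1),"yaw",np.degrees(np.arctan2(R[1,0],R[0,0])).round(2)); 
    if n=="top":
        np.savez("board.npz",R=R,t=t)
        for nm,uv,z in(("knob",(328,258),66),("pivot",(300,243),41)):
            print(nm,((cast(s,uv,z)-t)@R).round(1))
        big=cv2.resize(im[195:350,200:415],None,fx=3.7,fy=3.7,interpolation=cv2.INTER_CUBIC);cv2.imwrite("pics/crop.png",big)
E
```

```text
top [[231.89999389648438, 204.5], [407.20001220703125, 250.10000610351562], [386.1000061035156, 339.3999938964844], [206.5, 292.3999938964844]] res [[-0.8, -0.3], [0.2, 0.2], [0.0, 0.4], [0.6, -0.3]]
origin [489.  114.3] yaw -13.09
knob [[  51.6 -106.3]]
pivot [[ 71.  -39.9]]
side [[218.1999969482422, 329.20001220703125], [345.79998779296875, 216.1999969482422], [438.20001220703125, 246.6999969482422], [328.70001220703125, 379.70001220703125]] res [[-0.9, -4.7], [-0.8, 2.0], [3.3, 2.0], [-1.6, 0.6]]
origin [490.8 116.5] yaw -13.0
```

View pics/crop.png

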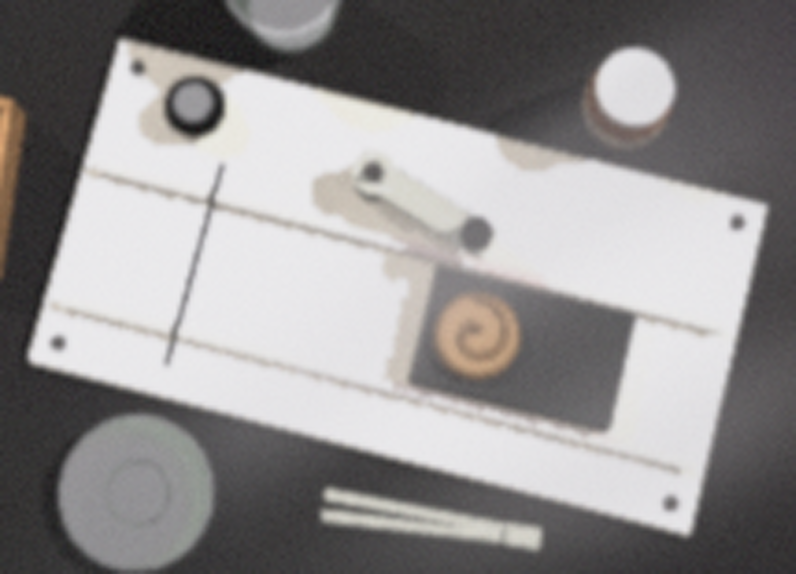

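The crop shows the board, the scribed line, the carrier with its fossil end facing the line, and the keeper at about 0.35 rad. Next I measure the carrier, line and knob in the board frame.

```bash
cat >> h.py <<'E'
B=None
def board():
    b=np.load("board.npz");return b["R"],b["t"]
def measure(s):
    R,t=board(); tob=lambda uv,z:(cast(s,uv,z)-t)@R
    g=cv2.cvtColor(s["color"],cv2.COLOR_BGR2GRAY).astype('f4'); g=cv2.GaussianBlur(g,(0,0),.7)
    T=np.linalg.inv(s["T"])
    def px(P,z):
        w=np.c_[P@R.T+t,np.full(len(P),z),np.ones(len(P))]@T.T; q=w[:,:3]@s["mtx"].T; return q[:,:2]/q[:,2:]
    def prof(x,ys,z):
        q=px(np.c_[np.full(len(ys),x),ys],z).astype('f4');return cv2.remap(g,q[:,:1],q[:,1:],cv2.INTER_LINEAR)[:,0]
    ln=[];fr=[];bk=[]
    for x in np.arange(-32,33,4.):
        ys=np.arange(30,70,.5);v=prof(x,ys,10);w=np.clip(np.median(v)-v-25,0,None);w=w*(abs(ys-ys[w.argmax()])<4)
        if w.max()>0: ln.append((x,(w*ys).sum()/w.sum()))
        ys=np.arange(-240,70,.5);v=prof(x,ys,30)
        m=(v<110).astype('u1');m=cv2.morphologyEx(m[None],cv2.MORPH_CLOSE,np.ones((1,81)))[0]
        m=cv2.morphologyEx(m[None],cv2.MORPH_OPEN,np.ones((1,81)))[0]
        k=np.flatnonzero(m)
        if len(k): bk.append((x,ys[k[0]]));fr.append((x,ys[k[-1]]))
    return [np.array(a) for a in(ln,fr,bk)]
E
python3 - <<'E'
from h import *
s=pickle.load(open("top0.pkl","rb"));ln,fr,bk=measure(s);R,t=board()
print("line",ln.round(1)[:,1]);print("front",fr[:,1]);print("back",bk[:,1])
c=np.array([(435,268),(635,315),(608,432),(408,384)])/3.7+[200,195]
print("corners z30",((cast(s,c,30)-t)@R).round(1).tolist())
for nm,uv,z in(("knob",(478,234),66),("pivot",(374,172),41)): print(nm,((cast(s,np.array(uv)/3.7+[200,195],z)-t)@R).round(1), cast(s,np.array(uv)/3.7+[200,195],z).round(1))
E
```

```text
line [49.9 50.  49.9 50.  49.8 50.1 50.  50.  50.1 50.1 50.  50.  50.1 50.
 49.9 50.1 49.9]
front [ -95.5  -97.   -97.5  -96.5 -141.5 -144.5 -146.5 -147.5 -148.  -147.5
 -147.  -146.  -145.  -145.  -146.5 -153. ]
back [-192.5 -198.5 -202.5 -203.5 -204.  -204.5 -204.5 -204.5 -205.  -204.5
 -205.  -205.  -205.  -204.5 -205.  -205. ]
corners z30 [[30.7, -89.5], [33.6, -208.7], [-35.8, -209.6], [-38.3, -91.3]]
knob [[  51.7 -108.8]] [[514.7  -3.4]]
pivot [[ 74.8 -41.3]] [[552.5  57.2]]
```

```bash
cat >> h.py <<'E'
from scipy.spatial.transform import Rotation as Ro
def go(bx,by,z,yaw):
    "shift in present tool axes and turn about tool z (units of 5 deg) to a board point, tool down"
    R,t=board();st=r.sense();M=Ro.from_euler("xyz",st["tcp_rot"],degrees=True)
    w=np.r_[R@[bx,by]+t,z]; G=Ro.from_euler("xyz",[180,0,yaw],degrees=True)
    print("world",w.round(1),"shift",M.inv().apply(w-st["tool_pos"]).round(1),"turn/5",(np.degrees((M.inv()*G).as_rotvec())/5).round(2), "sense",st["tool_pos"].round(1),st["tcp_rot"].round(1),"t",st["time"])
E
python3 - <<'E'
from h import *
go(-2,-238,150,76.9);go(-2,-238,14,76.9)
s=pickle.load(open("top0.pkl","rb"));R,t=board()
print("ammonite",((cast(s,(445,270),22)-t)@R).round(1),"jar",((cast(s,(371,218),75)-t)@R).round(1))
E
```

```text
world [ 433.1 -117.   150. ] shift [ 364.1 -337.4   81. ] turn/5 [-2.000e-02 -1.000e-02 -1.126e+01] sense [ 211.1 -561.1  230.4] [-179.9   -0.    20.6] t 0.1
world [ 433.1 -117.    14. ] shift [ 364.1 -337.1  217. ] turn/5 [-2.000e-02 -1.000e-02 -1.126e+01] sense [ 211.1 -561.1  230.4] [-179.9   -0.    20.6] t 0.1
ammonite [[  96.1 -358.1]] jar [[ 155.6 -172.9]]
```

Request:
apply_moves(steps=[[-0.3, 23, -21, 5, 0, 0, 0], [-0.3, 23, -21, 5, 0, 0, 0], [-0.3, 23, -21, 5, 0, 0, 0], [-0.3, 23, -21, 5, 0, 0, 0], [-0.3, 23, -21, 5, 0, 0, 0], [-0.3, 23, -21, 5, 0, 0, 0], [-0.3, 23, -21, 5, 0, 0, 0], [-0.3, 23, -21, 5, 0, 0, 0]])

```text
time: 0.9
tool_pos: [324.5, -338.2, 190.7]
tcp_rot: [-180.0, 0.0, 20.6]
ft_force: [0.3, 0.1, -0.2]
finger_gap: 29.7
grip_force: 0.0
```

Request:
apply_moves(steps=[[-0.3, 23, -21, 5, 0, 0, 0], [-0.3, 23, -21, 5, 0, 0, 0], [-0.3, 23, -21, 5, 0, 0, 0], [-0.3, 23, -21, 5, 0, 0, 0], [-0.3, 23, -21, 5, 0, 0, 0], [-0.3, 23, -21, 5, 0, 0, 0], [-0.3, 23, -21, 5, 0, 0, 0], [-0.3, 23, -21, 5, 0, 0, 0]])

```text
time: 1.7
tool_pos: [437.5, -116.2, 150.8]
tcp_rot: [-180.0, 0.0, 20.6]
ft_force: [0.5, 0.1, 0.6]
finger_gap: 29.9
grip_force: 0.0
```

Request:
apply_moves(steps=[[-0.3, 0, 0, 0, 0, 0, -1], [-0.3, 0, 0, 0, 0, 0, -1], [-0.3, 0, 0, 0, 0, 0, -1], [-0.3, 0, 0, 0, 0, 0, -1], [-0.3, 0, 0, 0, 0, 0, -1], [-0.3, 0, 0, 0, 0, 0, -1], [-0.3, 0, 0, 0, 0, 0, -1], [-0.3, 0, 0, 0, 0, 0, -1]])

```text
time: 2.5
tool_pos: [437.1, -117.4, 150.9]
tcp_rot: [-180.0, 0.0, 60.8]
ft_force: [-0.7, -0.1, 0.0]
finger_gap: 29.7
grip_force: 0.0
```

Request:
apply_moves(steps=[[-0.3, 0, 0, 0, 0, 0, -1], [-0.3, 0, 0, 0, 0, 0, -1], [-0.3, 0, 0, 0, 0, 0, -1], [-0.3, 0, 0, 0, 0, 0, -0.26], [-0.3, 0, 0, 0, 0, 0, 0], [-0.3, 0, 0, 0, 0, 0, 0], [-0.3, 0, 0, 0, 0, 0, 0], [-0.3, 0, 0, 0, 0, 0, 0]])

```text
time: 3.3
tool_pos: [437.4, -117.5, 151.3]
tcp_rot: [-180.0, 0.0, 76.9]
ft_force: [0.6, -0.1, 0.0]
finger_gap: 29.7
grip_force: 0.0
```

```bash
python3 - <<'E'
from h import *
go(-2,-238,60,76.9);go(-2,-238,14,76.9);print(r.sense()["finger_gap"],r.sense()["joint_pos"].round(0))
st=r.sense();s=r.snapshot("wrist");cv2.imwrite("pics/w1.png",s["color"])
E
```

```text
world [ 433.1 -117.    60. ] shift [-0.5 -4.3 91.3] turn/5 [-0.    0.   -0.01] sense [ 437.4 -117.5  151.3] [-180.     0.    76.9] t 3.3
world [ 433.1 -117.    14. ] shift [ -0.5  -4.3 137.3] turn/5 [-0.    0.   -0.01] sense [ 437.4 -117.5  151.3] [-180.     0.    76.9] t 3.3
29.68424489193263 [-22. -13. 113.  -0.  79.  -8.]
```

View pics/w1.png

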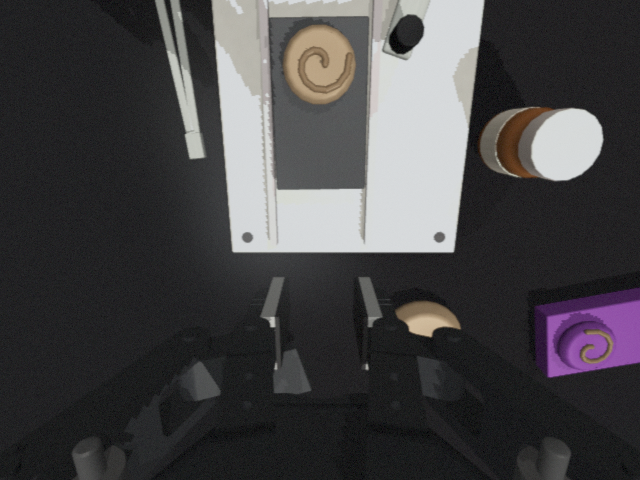

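The wrist view shows the carrier's back edge at row 188 and the fingers centred on the lane behind it. I'll descend.

Request:
apply_moves(steps=[[-0.3, 0, -0.5, 17, 0, 0, 0], [-0.3, 0, -0.5, 17, 0, 0, 0], [-0.3, 0, -0.5, 17, 0, 0, 0], [-0.3, 0, -0.5, 17, 0, 0, 0], [-0.3, 0, -0.5, 17, 0, 0, 0], [-0.3, 0, -0.5, 17, 0, 0, 0], [-0.3, 0, -0.5, 17, 0, 0, 0], [-0.3, 0, -0.5, 17, 0, 0, 0]])

```text
time: 4.15
tool_pos: [433.6, -116.6, 14.7]
tcp_rot: [180.0, 0.0, 76.9]
ft_force: [0.3, -1.1, -0.6]
finger_gap: 30.0
grip_force: 0.0
```

Request:
apply_moves(steps=[[-0.3, 4, 0, 0, 0, 0, 0], [-0.3, 4, 0, 0, 0, 0, 0], [-0.3, 4, 0, 0, 0, 0, 0], [-0.3, 4, 0, 0, 0, 0, 0], [-0.3, 4, 0, 0, 0, 0, 0], [-0.3, 4, 0, 0, 0, 0, 0], [-0.3, 4, 0, 0, 0, 0, 0], [-0.3, 4, 0, 0, 0, 0, 0]])

```text
time: 4.95
tool_pos: [441.3, -85.6, 15.8]
tcp_rot: [179.9, 0.0, 76.9]
ft_force: [-1.4, -4.2, 3.0]
finger_gap: 29.4
grip_force: 2.4
```

```bash
python3 - <<'E'
from h import *
go(-1,-81,14,76.9);print(r.sense()["ft_force"])
E
```

```text
world [469.7  35.7  14. ] shift [1.245e+02 1.000e-01 1.700e+00] turn/5 [0.01 0.01 0.  ] sense [441.3 -85.6  15.8] [179.9   0.   76.9] t 4.95
[-1.36116267 -4.23679046  2.95398923]
```

Request:
apply_moves(steps=[[-0.3, 6, 0, 0, 0, 0, 0], [-0.3, 6, 0, 0, 0, 0, 0], [-0.3, 6, 0, 0, 0, 0, 0], [-0.3, 6, 0, 0, 0, 0, 0], [-0.3, 6, 0, 0, 0, 0, 0], [-0.3, 6, 0, 0, 0, 0, 0], [-0.3, 6, 0, 0, 0, 0, 0], [-0.3, 6, 0, 0, 0, 0, 0]])

```text
time: 5.75
tool_pos: [451.6, -38.2, 15.2]
tcp_rot: [-180.0, 0.0, 76.9]
ft_force: [-0.4, -4.9, 4.3]
finger_gap: 29.6
grip_force: 2.5
```

Request:
apply_moves(steps=[[-0.3, 6, 0, 0, 0, 0, 0], [-0.3, 6, 0, 0, 0, 0, 0], [-0.3, 6, 0, 0, 0, 0, 0], [-0.3, 6, 0, 0, 0, 0, 0], [-0.3, 6, 0, 0, 0, 0, 0], [-0.3, 6, 0, 0, 0, 0, 0], [-0.3, 3, 0, 0, 0, 0, 0], [-0.3, 0, 0, 0, 0, 0, 0]])

```text
time: 6.55
tool_pos: [460.3, 0.2, 15.1]
tcp_rot: [-180.0, -0.1, 76.9]
ft_force: [-0.0, -0.5, -0.4]
finger_gap: 30.1
grip_force: 0.0
```

```bash
python3 - <<'E'
from h import *
go(-1,-81,14,76.9);st=r.sense();print(st["ft_force"])
s=r.snapshot("wrist");pickle.dump((st,s),open("w2.pkl","wb"))
a=s["color"]
s=r.snapshot("top");pickle.dump(s,open("top2.pkl","wb"));b=cv2.resize(s["color"][195:350,200:415],(640,461),interpolation=2)
cv2.imwrite("pics/w2.png",np.vstack([cv2.resize(a,(400,300)),cv2.resize(b,(400,288))]))
E
```

```text
world [469.7  35.7  14. ] shift [36.7  1.1  1.1] turn/5 [-0.01 -0.01  0.01] sense [4.603e+02 2.000e-01 1.510e+01] [-1.80e+02 -1.00e-01  7.69e+01] t 6.55
[-0.00575    -0.476725   -0.40423209]
```

View pics/w2.png

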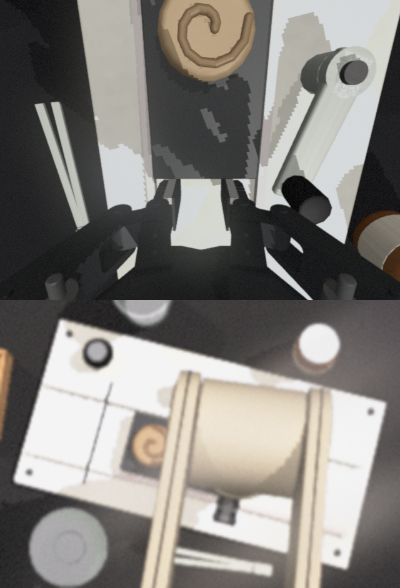

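The fingers sit against the carrier's back edge, and the top view still sees the front edge, short of the line. I'll measure it.

```bash
cat >> h.py <<'E'
def edge(s,y0,y1,z=30,th=None):
    "first dark crossing going from y0 to y1 along lane, for several x"
    R,t=board();T=np.linalg.inv(s["T"]);g=cv2.cvtColor(s["color"],cv2.COLOR_BGR2GRAY);o=[]
    for x in range(-28,29,7):
        ys=np.arange(y0,y1,.25*np.sign(y1-y0));P=np.c_[np.full(len(ys),x),ys]
        q=np.c_[P@R.T+t,np.full(len(P),z),np.ones(len(P))]@T.T;q=q[:,:3]@s["mtx"].T;q=(q[:,:2]/q[:,2:]).astype('f4')
        v=cv2.GaussianBlur(cv2.remap(g,q[:,:1],q[:,1:],cv2.INTER_LINEAR).astype('f4'),(1,9),0)[:,0]
        o.append(ys[np.argmin(np.gradient(v))])
    return np.array(o)
E
python3 - <<'E'
from h import *
s=pickle.load(open("top0.pkl","rb"));print(edge(s,-70,-110),edge(s,-230,-190))
s=pickle.load(open("top2.pkl","rb"));print(edge(s,44,10),measure(s)[0][:,1].round(1))
R,t=board();st=r.sense();print("tcp board",((st["tool_pos"][:2]-t)@R).round(1))
E
```

```text
[-89.25 -89.5  -89.75 -89.75 -88.75 -89.   -88.5  -89.25 -88.25] [-209.5  -208.75 -209.25 -209.5  -207.75 -208.25 -208.75 -208.   -207.75]
[12.75 12.5  12.25 11.75 11.5  13.   13.   12.75 12.75] [50.  49.9 50.  49.9 49.9 50.1 50.1 50.  50.2 50.1 50.  50.  50.1 50.
 50.  50.  49.9]
tcp board [  -2.2 -118. ]
```

Request:
apply_moves(steps=[[-0.3, 5, 0, 0, 0, 0, 0], [-0.3, 6, 0, 0, 0, 0, 0], [-0.3, 6, 0, 0, 0, 0, 0], [-0.3, 6, 0, 0, 0, 0, 0], [-0.3, 5, 0, 0, 0, 0, 0], [-0.3, 3, 0, 0, 0, 0, 0], [-0.3, 2, 0, 0, 0, 0, 0], [-0.3, 0, 0, 0, 0, 0, 0]])

```text
time: 7.45
tool_pos: [468.2, 31.9, 15.4]
tcp_rot: [180.0, -0.0, 76.9]
ft_force: [-0.4, 0.1, 0.2]
finger_gap: 29.8
grip_force: 0.0
```

```bash
python3 - <<'E'
from h import *
s=r.snapshot("top");print(edge(s,48,35),edge(s,70,30));st=r.sense()
R,t=board();print("tcp board",((st["tool_pos"][:2]-t)@R).round(1),st["ft_force"])
E
```

```text
[47.25 47.25 47.25 47.   47.   47.   47.   47.25 47.25] [48.25 48.25 49.75 49.25 49.5  49.25 49.25 49.   48.5 ]
tcp board [ -1.5 -85.1] [0.56962288 0.50305084 0.25683319]
```

Request:
apply_moves(steps=[[-0.3, 1, 0, 0, 0, 0, 0], [-0.3, 1, 0, 0, 0, 0, 0], [-0.3, 1, 0, 0, 0, 0, 0], [-0.3, 1, 0, 0, 0, 0, 0], [-0.3, 0, 0, 0, 0, 0, 0], [-0.3, 0, 0, 0, 0, 0, 0], [-0.3, 0, 0, 0, 0, 0, 0], [-0.3, 0, 0, 0, 0, 0, 0]])

```text
time: 8.3
tool_pos: [469.1, 35.3, 15.5]
tcp_rot: [180.0, -0.0, 76.9]
ft_force: [-0.9, -4.6, 2.7]
finger_gap: 29.8
grip_force: 2.0
```

```bash
python3 - <<'E'
from h import *
s=r.snapshot("top");print(edge(s,70,30));st=r.sense()
R,t=board();print("tcp board",((st["tool_pos"][:2]-t)@R).round(1),st["ft_force"])
E
```

```text
[48.25 48.5  49.5  48.75 49.5  49.25 49.25 49.   48.75]
tcp board [ -1.5 -81.5] [ 0.00719505 -4.18433718  2.29846593]
```

Request:
apply_moves(steps=[[-0.3, -3, 0, 0, 0, 0, 0], [-0.3, -6, 0, 0, 0, 0, 0], [-0.3, -6, 0, 0, 0, 0, 0], [-0.3, 0, 0, -15, 0, 0, 0], [-0.3, 0, 0, -20, 0, 0, 0], [-0.3, 0, 0, -25, 0, 0, 0], [-0.3, 0, 0, -25, 0, 0, 0], [-0.3, 0, 0, -25, 0, 0, 0]])

```text
time: 9.15
tool_pos: [464.9, 20.5, 126.0]
tcp_rot: [-180.0, -0.0, 76.9]
ft_force: [0.0, -0.3, -0.4]
finger_gap: 29.8
grip_force: 0.0
```

Request:
apply_moves(steps=[[-0.3, -20, 0, -20, 0, 0, 0], [-0.3, -20, 0, -20, 0, 0, 0], [-0.3, -20, 0, -20, 0, 0, 0], [-0.3, -20, 0, -10, 0, 0, 0], [-0.3, 0, 0, 0, 0, 0, 0], [-0.3, 0, 0, 0, 0, 0, 0], [-0.3, 0, 0, 0, 0, 0, 0], [-0.3, 0, 0, 0, 0, 0, 0]])

```text
time: 9.95
tool_pos: [446.9, -56.4, 194.3]
tcp_rot: [-179.9, -0.0, 77.0]
ft_force: [0.7, -0.7, 0.7]
finger_gap: 30.1
grip_force: 0.0
```

```bash
python3 - <<'E'
from h import *
st=r.sense();s=r.snapshot("wrist");pickle.dump((st,s),open("w3.pkl","wb"));cv2.imwrite("pics/w3.png",s["color"])
s2=r.snapshot("top");print(edge(s2,70,30),edge(s2,-95,-50));print(st["tool_pos"],st["tcp_rot"])
T=np.eye(4);T[:3,:3]=Ro.from_euler("xyz",st["tcp_rot"],degrees=True).as_matrix();T[:3,3]=st["tool_pos"]
s["T"]=T@s["hand_eye"];print(edge(s,70,30),edge(s,-95,-50));print(measure(s)[0].round(1).tolist())
E
```

```text
[48.25 48.5  49.25 48.   49.5  49.25 49.25 48.75 48.75] [-71.5  -71.75 -70.75 -70.5  -70.75 -71.   -71.25 -72.25 -72.  ]
[446.87968611 -56.44719332 194.30326574] [-1.79902783e+02 -1.58639318e-02  7.69634089e+01]
[70. 70. 70. 70. 70. 70. 70. 70. 70.] [-71.5 -71.5 -71.5 -71.5 -71.5 -71.5 -71.5 -71.5 -71.5]
[]
```

View pics/w3.png

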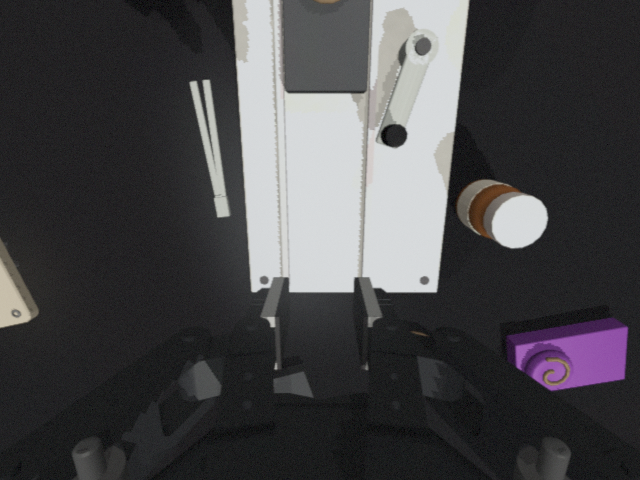

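The carrier's back edge is at y ≈ -71.4, so its front is about 1.4 mm short of the line, within tolerance. In the wrist view the knob top is at (395,135) and the pivot at (423,46), so the keeper is next.

```bash
python3 - <<'E'
from h import *
st,s=pickle.load(open("w3.pkl","rb"));R,t=board()
T=np.eye(4);T[:3,:3]=Ro.from_euler("xyz",st["tcp_rot"],degrees=True).as_matrix();T[:3,3]=st["tool_pos"];T=T@s["hand_eye"]
k=((cast(s,(395,135),66,T)-t)@R)[0];p=((cast(s,(423,46),41,T)-t)@R)[0]
print(k,p,np.linalg.norm(k-p)); d=k-[75,-40];th=np.arctan2(-d[0],-d[1]);print("theta",th)
k=np.array([75,-40])-70*np.array([np.sin(th),np.cos(th)]);print(k)
go(*k,150,76.9-np.degrees(th));go(*k,46,76.9-np.degrees(th));print(r.sense()["joint_pos"])
E
```

```text
[  54.7381968  -105.25343453] [ 77.57393364 -38.20148023] 70.83385809980503
theta 0.30107031929120004
[  54.24202134 -106.85137487]
world [517.6  -2.  150. ] shift [69.  56.5 44.5] turn/5 [-0.01  0.    3.46] sense [447.  -56.5 194.6] [-179.9   -0.    77. ] t 10.05
world [517.6  -2.   46. ] shift [ 69.   56.7 148.5] turn/5 [-0.01  0.    3.46] sense [447.  -56.5 194.6] [-179.9   -0.    77. ] t 10.05
[-1.37392680e+01 -1.51857262e+01  1.10745618e+02  8.86253265e-03
  8.45127736e+01 -7.09595316e-01]
```

Request:
apply_moves(steps=[[-0.05, 8.7, 6.9, 5.5, 0, 0, 0], [-0.05, 8.7, 6.9, 5.5, 0, 0, 0], [-0.05, 8.7, 6.9, 5.5, 0, 0, 0], [-0.05, 8.7, 6.9, 5.5, 0, 0, 0], [-0.05, 8.7, 6.9, 5.5, 0, 0, 0], [-0.05, 8.7, 6.9, 5.5, 0, 0, 0], [-0.05, 8.7, 6.9, 5.5, 0, 0, 0], [-0.05, 8.7, 6.9, 5.5, 0, 0, 0]])

```text
time: 10.85
tool_pos: [517.6, -1.3, 150.7]
tcp_rot: [-180.0, 0.0, 76.9]
ft_force: [-0.2, 0.4, 0.5]
finger_gap: 40.7
grip_force: 0.0
```

Request:
apply_moves(steps=[[-0.05, 0, 0, 5, 0, 0, 1], [-0.05, 0, 0, 5, 0, 0, 1], [-0.05, 0, 0, 5, 0, 0, 1], [-0.05, 0, 0, 5, 0, 0, 0.67], [-0.05, 0, 0, 5, 0, 0, 0], [-0.05, 0, 0, 5, 0, 0, 0], [-0.05, 0, 0, 0, 0, 0, 0], [-0.05, 0, 0, 0, 0, 0, 0]])

```text
time: 11.65
tool_pos: [516.9, -1.9, 121.2]
tcp_rot: [-180.0, 0.0, 58.6]
ft_force: [-0.1, -0.5, 0.1]
finger_gap: 40.9
grip_force: 0.0
```

```bash
python3 - <<'E'
from h import *
th=.32;go(75-70*np.sin(th),-40-70*np.cos(th),46,76.9-np.degrees(th));print(r.sense()["finger_gap"])
s=r.snapshot("wrist");cv2.imwrite("pics/w4.png",s["color"])
E
```

```text
world [516.5  -1.3  46. ] shift [ 0.3 -0.6 75.2] turn/5 [-0.    0.    0.01] sense [516.9  -1.9 121.2] [-180.     0.    58.6] t 11.65
40.86280111127638
```

View pics/w4.png

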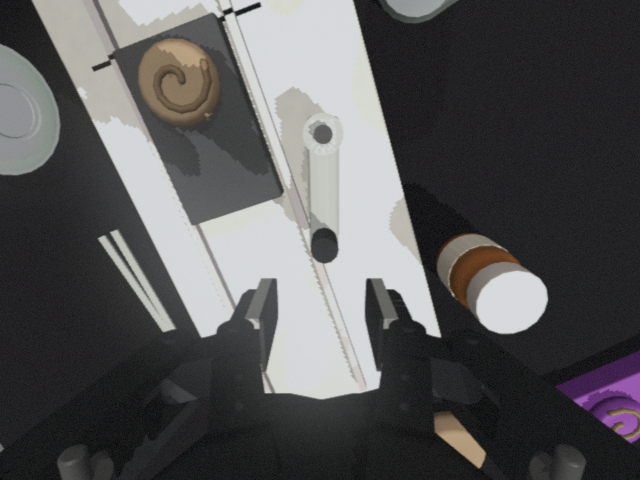

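The arm is vertical in the image and the knob (324,245) is midway between the fingers, so I'll descend.

Request:
apply_moves(steps=[[-0.05, 0, 0, 9.4, 0, 0, 0], [-0.05, 0, 0, 9.4, 0, 0, 0], [-0.05, 0, 0, 9.4, 0, 0, 0], [-0.05, 0, 0, 9.4, 0, 0, 0], [-0.05, 0, 0, 9.4, 0, 0, 0], [-0.05, 0, 0, 9.4, 0, 0, 0], [-0.05, 0, 0, 9.4, 0, 0, 0], [-0.05, 0, 0, 9.4, 0, 0, 0]])

```text
time: 12.5
tool_pos: [516.8, -1.9, 45.3]
tcp_rot: [-180.0, 0.0, 58.6]
ft_force: [-1.2, -0.1, -0.5]
finger_gap: 40.6
grip_force: 0.0
```

Request:
apply_moves(steps=[[-0.47, 0, 0, 0, 0, 0, 0], [-0.47, 0, 0, 0, 0, 0, 0], [-0.47, 0, 0, 0, 0, 0, 0], [-0.47, 0, 0, 0, 0, 0, 0], [-0.47, 0, 0, 0, 0, 0, 0], [-0.47, 0, 0, 0, 0, 0, 0], [-0.47, 0, 0, 0, 0, 0, 0], [-0.47, 0, 0, 0, 0, 0, 0]], squeeze=20)

```text
time: 13.3
tool_pos: [516.9, -1.9, 46.2]
tcp_rot: [180.0, -0.0, 58.6]
ft_force: [0.6, -1.1, -0.5]
finger_gap: 22.7
grip_force: 0.0
```

Request:
apply_moves(steps=[[-0.47, 0.3, -6.1, 0, 0, 0, 1], [-0.47, 0.3, -6.1, 0, 0, 0, 1], [-0.47, 0.3, -6.1, 0, 0, 0, 1], [-0.47, 0.3, -6.1, 0, 0, 0, 1], [-0.47, 0.3, -6.1, 0, 0, 0, 1], [-0.47, 0.3, -6.1, 0, 0, 0, 1], [-0.47, 0.3, -6.1, 0, 0, 0, 1], [-0.47, 0, 0, 0, 0, 0, 0]])

```text
time: 14.1
tool_pos: [489.3, 30.3, 46.2]
tcp_rot: [180.0, -0.0, 23.5]
ft_force: [-0.8, 0.0, 0.2]
finger_gap: 22.4
grip_force: 0.0
```

```bash
python3 - <<'E'
from h import *
for d in(18.3+35,90.):
    th=np.radians(d);go(75-70*np.sin(th),-40-70*np.cos(th),46,76.9-d)
print(r.sense()["ft_force"])
s=r.snapshot("wrist");cv2.imwrite("pics/w5.png",s["color"])
E
```

```text
world [488.8  30.4  46. ] shift [-0.4 -0.2  0.2] turn/5 [ 0.   -0.   -0.02] sense [489.3  30.3  46.2] [180.   -0.   23.5] t 14.1
world [484.8  74.3  46. ] shift [ 13.4 -42.    0.2] turn/5 [-0.   -0.    7.32] sense [489.3  30.3  46.2] [180.   -0.   23.5] t 14.1
[-0.8107655   0.02704679  0.24541783]
```

View pics/w5.png

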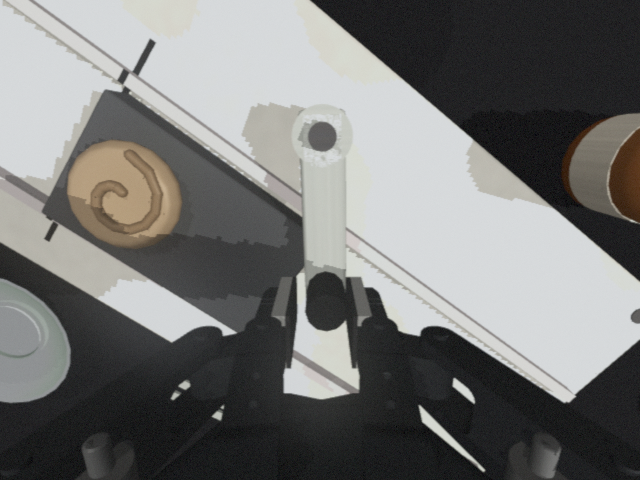

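The keeper is tracking between the fingers, and the carrier's front lies on the line. I'll continue to the end.

Request:
apply_moves(steps=[[-0.47, 0.3, -6.1, 0, 0, 0, 1], [-0.47, 0.3, -6.1, 0, 0, 0, 1], [-0.47, 0.3, -6.1, 0, 0, 0, 1], [-0.47, 0.3, -6.1, 0, 0, 0, 1], [-0.47, 0.3, -6.1, 0, 0, 0, 1], [-0.47, 0.3, -6.1, 0, 0, 0, 1], [-0.47, 0.3, -6.1, 0, 0, 0, 1], [-0.47, 0.1, -3.5, 0, 0, 0, 0.3]])

```text
time: 14.95
tool_pos: [485.8, 75.2, 46.0]
tcp_rot: [180.0, 0.0, -13.0]
ft_force: [-0.8, -0.5, 0.4]
finger_gap: 22.4
grip_force: 0.9
```

```bash
python3 - <<'E'
from h import *
go(5,-40,46,-13.1)
print(r.sense()["ft_force"],r.sense()["grip_force"])
E
```

```text
world [484.8  74.3  46. ] shift [-0.7  1.1 -0. ] turn/5 [0.01 0.01 0.03] sense [485.8  75.2  46. ] [180.   0. -13.] t 14.95
[-0.77251076 -0.52156867  0.36200888] 0.8960632234811783
```

Request:
apply_moves(steps=[[-0.47, 0, -0.7, 0, 0, 0, 0], [-0.47, 0, -0.7, 0, 0, 0, 0], [-0.47, 0, -0.7, 0, 0, 0, 0], [-0.47, 0, 0, 0, 0, 0, 0], [-0.47, 0, 1, 0, 0, 0, 0], [-0.47, 0, 1, 0, 0, 0, 0], [-0.35, 0, 0, 0, 0, 0, 0], [-0.35, 0, 0, 0, 0, 0, 0]])

```text
time: 15.75
tool_pos: [486.1, 75.4, 46.2]
tcp_rot: [-180.0, -0.0, -12.9]
ft_force: [0.6, 0.3, -0.4]
finger_gap: 27.4
grip_force: 0.0
```

Request:
apply_moves(steps=[[-0.35, 0, 0, -4, 0, 0, 0], [-0.35, 0, 0, -8, 0, 0, 0], [-0.35, 0, 0, -15, 0, 0, 0], [-0.35, 0, 0, -20, 0, 0, 0], [-0.35, 0, 0, -25, 0, 0, 0], [-0.35, 0, 0, -25, 0, 0, 0], [-0.35, 0, 0, -25, 0, 0, 0], [-0.35, 0, 0, -25, 0, 0, 0]])

```text
time: 16.55
tool_pos: [486.0, 75.4, 195.0]
tcp_rot: [-180.0, -0.1, -12.9]
ft_force: [0.3, 0.9, -0.7]
finger_gap: 27.6
grip_force: 0.0
```

Request:
apply_moves(steps=[[-0.35, 0, 20, -10, 0, 0, 0], [-0.35, 0, 25, -10, 0, 0, 0], [-0.35, 0, 25, 0, 0, 0, 0], [-0.35, 0, 25, 0, 0, 0, 0], [-0.35, 0, 25, 0, 0, 0, 0], [-0.35, 0, 25, 0, 0, 0, 0], [-0.35, 0, 25, 0, 0, 0, 0], [-0.35, 0, 25, 0, 0, 0, 0]])

```text
time: 17.35
tool_pos: [442.1, -115.6, 214.1]
tcp_rot: [180.0, -0.1, -12.9]
ft_force: [0.1, 0.7, -0.3]
finger_gap: 27.5
grip_force: 0.0
```

Request:
apply_moves(steps=[[-0.35, 0, 25, 0, 0, 0, 0], [-0.35, 0, 25, 0, 0, 0, 0], [-0.35, 0, 25, 0, 0, 0, 0], [-0.35, 0, 25, 0, 0, 0, 0], [-0.35, 0, 0, 0, 0, 0, 0], [-0.35, 0, 0, 0, 0, 0, 0], [-0.35, 0, 0, 0, 0, 0, 0], [-0.35, 0, 0, 0, 0, 0, 0]])

```text
time: 18.15
tool_pos: [420.2, -211.4, 213.3]
tcp_rot: [-180.0, -0.0, -12.9]
ft_force: [0.1, 0.2, 0.3]
finger_gap: 28.2
grip_force: 0.0
```

```bash
python3 - <<'E'
from h import *
s=r.snapshot("top");pickle.dump(s,open("top9.pkl","wb"));print(edge(s,70,30),edge(s,-95,-50))
cv2.imwrite("pics/t9.png",cv2.resize(s["color"][195:350,200:415],None,fx=3.7,fy=3.7,interpolation=2))
E
```

```text
[48.25 48.5  50.   49.25 49.5  49.25 49.   48.75 48.75] [-71.5  -71.75 -72.   -70.5  -71.25 -71.   -71.5  -71.75 -72.  ]
```

View pics/t9.png

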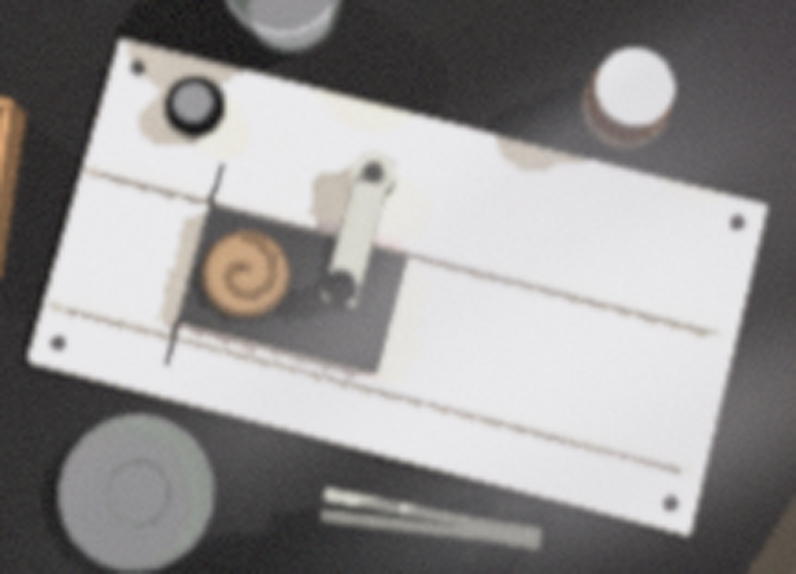

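The carrier's front (crop (210,207) to (180,325)) meets the line. The keeper lies square across the back half with its knob at (340,285), and nothing else has moved. I'll hand it in.

```bash
python3 -c "
from bench import r
print(r.hand_in())"
```

```text
the job is handed in; nothing more can be done
None
```

I handed the job in at about 18 s with the carrier's front edge about 1.4 mm short of the line's middle (limit 5 mm), the keeper swung square across its back half and no bystander visibly moved; the hand-in returned no verdict.

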